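# Load the kidney model in its carrier and hold the carrier up level

## Task

Pick up the loose half-kidney model (dark red kidney on a white block) and seat it flat and square in the empty blue-walled pocket of the metal carrier, then let go of it. Then lift the carrier by its black handle, both kidney halves seated in it, and hold it level and still about 15 cm above the table; finish while holding it there, do not put it down. Leave the heart and eye models, the beaker and the jar where they stand.

Things in the scene. Friction and masses are not known exactly. Their poses are not given: they have to be found in the camera images.
- carrier: Loose aluminium tray with two blue-walled pockets and a handle, standing flat on the table (table top at height 0), 0.40 kg (empty). 110 mm (its x) by 260 mm (its y), low rim 11 mm high. Origin: centre of its underside, z up. The pockets lie side by side along its y, centred 80 mm either side of the origin: the one at -y is empty, the one at +y holds the other kidney half. The black handle bar runs along its x across the middle, between the pockets.
- pocket (a point): Centre of the floor of the empty pocket (at carrier x 0, y -80 mm, z 5 mm), axes as the carrier's. Inside it measures 54 mm (x) by 68 mm (y), that is 2 mm more than the block on every side; its walls are 5 mm thick and rise 8 mm above its floor (13 mm above the table).
- pocket_full (a point): Centre of the floor of the occupied pocket (carrier y +80 mm, z 5 mm), same size and axes.
- handle (a point): Centre of the carrier's handle grip, 85 mm above the carrier's underside. The grip is a black bar 104 mm long (carrier x), 16 mm thick (carrier y: pinch it across this) and 26 mm high (from 72 to 98 mm above the underside). Steel posts 10 mm wide stand under it, centred 47 mm either side of the middle; between them it is open below. With both pockets loaded the carrier nearly balances about this point.
- kidney: The loose half-kidney model to be loaded: a white block 50 mm (its x) by 64 mm (its y) by 28 mm high, all edges rounded by 2 mm, with a dark red kidney bump (with small yellow and red stubs) rising to 42 mm above the underside. Origin: centre of the underside, z up. About 0.15 kg (varies). It stands upright on the table. Grip the block across its 50 mm sides (its x); it fits the pocket with its x along the carrier's x, either way round.
- kidney_seated: The other half-kidney model, of the same form, size and origin, already seated loose in the carrier's +y pocket; it must ride along.
- heart_model: Bystander: orange heart model with a blue vessel on the same kind of white block (50 x 64 x 28 mm, 58 mm high in all). Origin: centre of the underside. Leave it alone.
- eye_model: Bystander: white eyeball model with a blue iris on the same kind of white block (50 x 64 x 28 mm, 56 mm high in all). Origin: centre of the underside. Leave it alone.
- beaker: Bystander: glass beaker 70 mm across, 90 mm high. Origin: centre of the underside.
- jar: Bystander: amber specimen jar with a red cap, 66 mm across, 100 mm high. Origin: centre of the underside.
Things that resemble listed ones, but are neither listed nor needed, are in the scene too. What is shaped like the kidney_seated but purple is not meant.

How it is judged (in metres and radians):
On the way, in this order (a step that is already met when the one before it is completed fails the run):
1. the loose kidney half is seated flat and square in the empty pocket and let go, the carrier still standing on the table (distance between kidney and pocket below 0.005 m and angle between the z axis of kidney and the z axis of carrier, either way round below 0.05 rad and angle between the x axis of kidney and the x axis of carrier, either way round below 0.1 rad and contact force between kidney and the fingers below 0.1 N and height (world z) of carrier below 0.006 m and angle between carrier's own z axis and vertical below 0.05 rad), for 0.2 s.
2. the carrier is lifted off the table by its handle, level, both halves in it (height (world z) of carrier above 0.05 m and contact force between carrier and the fingers above 1 N and distance between the grasp point and handle below 0.06 m and angle between carrier's own z axis and vertical below 0.087 rad and distance between kidney and pocket below 0.005 m and angle between the z axis of each of kidney, kidney_seated and the z axis of carrier, either way round below 0.05 rad and angle between the x axis of each of kidney, kidney_seated and the x axis of carrier, either way round below 0.1 rad and distance between kidney_seated and pocket_full below 0.005 m), for 0.2 s.
At the end, for the whole second after the job is handed in: Held within 60 mm of handle centre, carrier underside 100 to 220 mm above the table, level within 5 deg, still (20 mm/s, 0.1 rad/s); both kidney halves within 5 mm of pocket centre, flat to 0.05, square to 0.1 rad, untouched; nothing else bears the carrier; bystanders in place (height (world z) of carrier between 0.1 and 0.22 m and contact force between carrier and the fingers above 1 N and distance between the grasp point and handle below 0.06 m and angle between carrier's own z axis and vertical below 0.087 rad and distance between kidney and pocket below 0.005 m and angle between the z axis of each of kidney, kidney_seated and the z axis of carrier, either way round below 0.05 rad and angle between the x axis of each of kidney, kidney_seated and the x axis of carrier, either way round below 0.1 rad and distance between kidney_seated and pocket_full below 0.005 m and linear speed of carrier below 0.02 m/s and angular speed of carrier below 0.1 rad/s and contact force between each of kidney, kidney_seated and the arm below 0.1 N and contact force between each of kidney, kidney_seated and the fingers below 0.1 N and contact force between carrier and beaker below 0.1 N and contact force between carrier and jar below 0.1 N and distance of each of heart_model, eye_model, beaker, jar from where it was at the start of the episode below 0.03 m); the arm keeps its last pose, push and grip.
It fails at once if the heart model is pushed more than 30 mm or tipped (distance of heart_model from where it was at the start of the episode above 0.03 m or angle between heart_model's own z axis and vertical above 0.3 rad).
It fails at once if the eye model is pushed more than 30 mm or tipped (distance of eye_model from where it was at the start of the episode above 0.03 m or angle between eye_model's own z axis and vertical above 0.3 rad).
It fails at once if the glass beaker is pushed more than 30 mm or tipped (distance of beaker from where it was at the start of the episode above 0.03 m or angle between beaker's own z axis and vertical above 0.3 rad).
It fails at once if the specimen jar is pushed more than 30 mm or tipped (distance of jar from where it was at the start of the episode above 0.03 m or angle between jar's own z axis and vertical above 0.3 rad).
It fails at once if the carrier is tipped more than 20 degrees (angle between carrier's own z axis and vertical above 0.35 rad).
It also fails if it takes over 58 s, if anything falls off the work surface, if the arm or the gripper's body presses on something with over 40 N, if the wrist force passes 120 N, or if a joint passes its speed limit or range.

## Robot

A 6-joint arm with a two-finger parallel gripper is mounted at the origin on the work surface. World frame = base frame: x ahead of the robot, y to its left, z up, the work surface at z = 0. Lengths are in mm, angles in rad, forces in N, time in s.
With the tool pointing down it reaches from about 275 to 1000 mm from the base axis. Payload 8.4 kg.
Tool frame: the origin (TCP) lies at the very end of the fingers, on their centre line; the grasp point (between the pads) lies 19 mm behind it; z points along the fingers, y is the direction in which the jaws open and shut (so a half turn about z gives the same grasp; the last joint's range is limited). The gripper opens to 85 mm and grips with 20 to 120 N. Pads are 22 mm wide; open, the fingers measure 114 mm over their backs; the gripper's body (76 mm by 85 mm) begins 54 mm behind the grasp point. The pads swing forward as they close: fully open they stand 13 mm farther back than shut.
Start: joints at [-1.249, 0.353, 1.633, -0, 1.155, -0.002], TCP at [198.856, -592.524, 231.281] pointing down, gripper open.
Joint ranges: [-2.63, 2.63], [-0.92, 2.1], [0.06, 2.66], [-1.3, 4.44], [0, 2.69], [-3.02, 3.02]. Speed limits (rad/s): [2.22, 2.22, 2.79, 3.14, 3.14, 3.14].

## Interface

Orientations are given as [roll, pitch, yaw] about the fixed x, y, z axes, in that order (R = Rz(yaw) Ry(pitch) Rx(roll)).
In Python, from rig import r gives the robot as it stands.
- The arm moves only by the tool jog_arm, never from a script. Its argument "moves" is a list of rows, each an object with "grip": the gripper command: -1 is fully open, 1 is shut, values between are in proportion; "translation": the shift along the tool's x, y, z in m, a list of three; "twist": the turn, a rotation vector about the tool's x, y, z in rad, a list of three. In form: [{"grip": grip, "translation": [dx, dy, dz], "twist": [ax, ay, az]}, ...]. A call has 1 to 10 rows; each row shifts and turns the commanded pose from where the row before left it, along the tool's axes as they then stand; what a row does not reach is not made up. A row lasts 1/12 s, in which the tool goes at most 41.7 mm and 7.16 degrees, less where a joint would pass 70% of its speed; a pose out of reach is approached as far as the arm can. A call with a gripper value outside its range is refused whole. The fingers move at their own pace and stop on an object; "squeeze" is the grip in N (left out, the last holds). Time passes only in rows, so rows that do not move let the fingers close. It gives the time, the measured TCP pose, the force and the opening at its end, in the units of the state.
- r.sense(): the state, without advancing time (a new reading comes with each control period).
- r.grab_frame(name): name is "scene" or "top" or "wrist"; returns (picture, depth): 480x640x3 uint8, red, green, blue; 480x640 float32, mm along the optical axis (not along the pixel's ray), 0 where there is no reading.
- r.calibration(name): a dict with "fx", "fy", "cx", "cy" (pixels), "R" (3x3) and "t" (3): a world point X has camera coordinates R X + t. Camera axes: x right, y down, z forward; pixel columns grow to the right and rows downward; lengths in mm; the calibration is good to about 2 mm. A picture is of the moment at which its call begins: read the wrist's pose just before it. calibration takes no time and is no camera call; for the wrist camera it gives the pose at the moment of the call.
- r.sign_off(): hands the job in, once; it reports no verdict.
The state is a dict: "clock": time; "qpos": joint angles; "qvel": joint speeds; "joint_efforts": joint torques, N m; "eef_pos": TCP position; "tcp_rot": TCP orientation; "contact_force": force on the tool from outside, world axes, zero at the start; "wrist_torque": the same for the moment, N m; "opening": opening from 0.0 (shut) to 1.0 (fully open).
Only numpy, scipy, OpenCV 4.12 (cv2) and the standard library are available. Lean on these libraries where they do the work, as an engineer would, in place of code of your own. Each camera call takes 0.05 s, during which the arm holds its last target.

## Working session

There is one attempt and no reset: what is moved stays moved. The work goes in short steps, Python scripts to look and compute and a tool call to move; the robot and the scene stay as the last step left them, time stands still between calls to the robot, and variables do not carry over. Pictures are saved under pics/ and viewed, and the job is handed in when it is done.

Besides the shell and the picture viewer there is one more tool, called after "Call:" by a JSON object that holds its "method" and its "body", one argument or row to a line. jog_arm: Moves the arm, as the interface text tells. Its arguments: {"type":"object","properties":{"moves":{"type":"array"},"squeeze":{"type":"number"}},"required":["moves"]}

```bash
mkdir -p pics; ls; python3 - <<'E'
from rig import r
import cv2,numpy as np
s=r.sense();print(s)
for n in ["scene","top","wrist"]:
    c=r.calibration(n);im,d=r.grab_frame(n)
    np.savez(f"pics/{n}0.npz",im=im,d=d,K=np.array([c['fx'],c['fy'],c['cx'],c['cy']]),R=c['R'],t=c['t'])
    cv2.imwrite(f"pics/{n}0.png",im[...,::-1]); print(n,c)
E
```

```text
pics
{'clock': 0.0, 'qpos': array([-1.24937016e+00,  3.53635060e-01,  1.63415564e+00,  2.45382735e-06,
        1.15518420e+00, -2.39556409e-03]), 'qvel': array([-0.00082827, -0.0005245 , -0.0027802 , -0.00106123,  0.00091448,
        0.00073113]), 'joint_efforts': array([ 3.57973535e-03, -6.05244040e+01, -3.42062438e+01,  1.69772379e-04,
        9.18434904e-03,  1.30999732e-05]), 'eef_pos': array([ 198.72083098, -592.05726885,  230.56065014]), 'tcp_rot': array([-3.14021042e+00, -5.55478973e-06,  3.23820737e-01]), 'contact_force': array([-0.05847681, -0.60074079, -0.39154057]), 'wrist_torque': array([ 0.06000112,  0.0004357 , -0.00311506]), 'opening': 0.9993012625845853}
scene {'fx': 554.5016816152558, 'fy': 554.5016816152558, 'cx': 325.3211482099064, 'cy': 243.27734204032515, 'R': array([[-0.13725354,  0.99041552, -0.01544558],
       [ 0.74609043,  0.09311269, -0.65930197],
       [-0.65154473, -0.10201533, -0.75171959]]), 't': array([  41.57563427, -342.89194796, 1460.60992988])}
top {'fx': 521.2918680042012, 'fy': 521.2918680042012, 'cx': 329.62701939888734, 'cy': 241.72321091458437, 'R': array([[-0.01197105, -0.99992327,  0.00318535],
       [-0.9972153 ,  0.011704  , -0.07365233],
       [ 0.0736094 , -0.00405817, -0.99727889]]), 't': array([  42.54889866,  525.60130038, 1115.74396366])}
wrist {'fx': 430.61896213446363, 'fy': 430.61896213446363, 'cx': 324.66784424904824, 'cy': 246.97402571184918, 'R': array([[ 3.19027953e-01, -9.47745176e-01, -4.97035084e-04],
       [-9.07352148e-01, -3.05582330e-01,  2.88671994e-01],
       [-2.73739374e-01, -9.16434494e-02, -9.57427926e-01]]), 't': array([-624.46563524,  -38.47356734,  378.52382244])}
```

View pics/scene0.png

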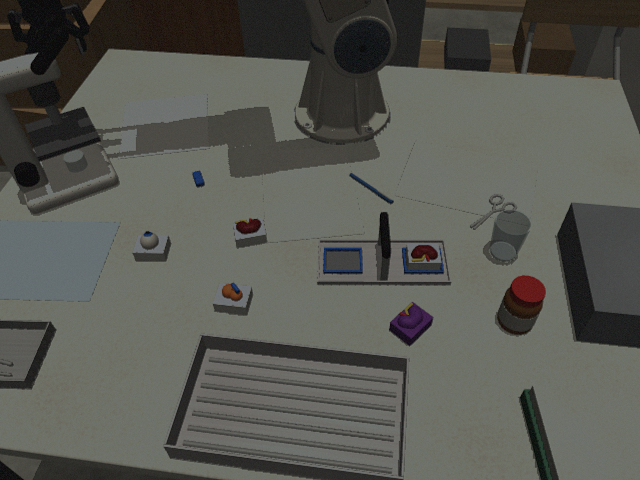

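View pics/top0.png

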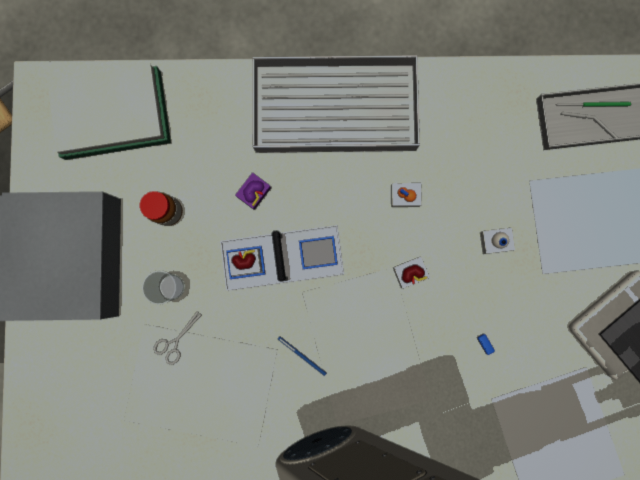

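View pics/wrist0.png

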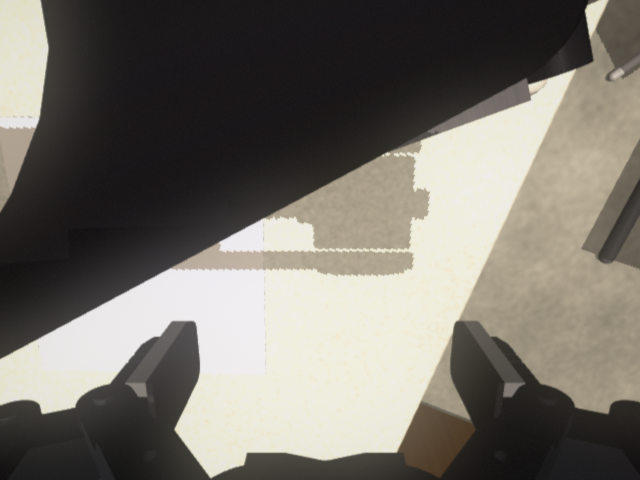

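The scene and top views show the loose kidney at top (413,273) and the carrier at about (281,258). The empty pocket is at (318,252), and the purple decoy is at (253,191). Next I'll measure with the top depth.

```bash
cat > h.py <<'E'
import numpy as np,cv2
def load(f):
    z=np.load(f);return z['im'],z['d'],z['K'],z['R'],z['t']
def cloud(d,K,R,t):
    v,u=np.mgrid[:d.shape[0],:d.shape[1]]
    P=np.stack([(u-K[2])/K[0]*d,(v-K[3])/K[1]*d,d],-1)
    W=(P-t)@R
    W[d<=0]=np.nan
    return W
def rectfit(pts):
    r=cv2.minAreaRect(pts.astype(np.float32));return r
E
python3 - <<'E'
from h import *
im,d,K,R,t=load('pics/top0.npz');W=cloud(d,K,R,t)
print('table z',np.nanmedian(W[300:330,330:400,2]))
hsv=cv2.cvtColor(im,cv2.COLOR_RGB2HSV)
for n,(u0,u1,v0,v1) in dict(kid=(385,440,250,300),heart=(380,432,172,215),eye=(475,520,220,260),jar=(130,190,180,235),beaker=(145,195,265,305),purple=(228,278,165,215)).items():
    w=W[v0:v1,u0:u1].reshape(-1,3);m=(w[:,2]>15)
    p=w[m];print(n,m.sum(),rectfit(p[:,:2]),'zmax',p[:,2].max(), np.median(p[:,2]))
# carrier: 
w=W[215:300,205:355].reshape(-1,3)
m=(w[:,2]>60);print('handle',rectfit(w[m][:,:2]),w[m][:,2].max(),np.median(w[m],0))
m=(w[:,2]>3)&(w[:,2]<60);print('tray',rectfit(w[m][:,:2]))
c=hsv[215:300,205:355].reshape(-1,3);b=(c[:,0]>100)&(c[:,0]<125)&(c[:,1]>120)
for nm,sel in(('pk+',w[:,1]>np.median(w[m][:,1])),('pk-',w[:,1]<np.median(w[m][:,1]))):
    q=w[b&sel&(w[:,2]>3)&(w[:,2]<30)];print(nm,len(q),rectfit(q[:,:2]))
# tall things
print([ (a,b,np.nanmax(W[a:a+40,b:b+40,2]).round()) for a in range(280,480,40) for b in range(440,640,40)])
E
python3 -c "
import cv2
a=cv2.imread('pics/top0.png')[160:310,130:530];cv2.imwrite('pics/crop0.png',cv2.resize(a,None,fx=2,fy=2,interpolation=cv2.INTER_CUBIC))"
```

```text
table z 0.011436668818559686
kid 699 ((458.1482238769531, -139.12924194335938), (50.08766174316406, 64.30103302001953), 20.841142654418945) zmax 46.19886506108512 30.35418731746228
heart 681 ((627.67529296875, -131.83358764648438), (64.35984802246094, 49.492095947265625), 89.25630187988281) zmax 60.30318883969408 28.22176913384969
eye 705 ((524.9146118164062, -329.1542663574219), (49.927268981933594, 65.13609313964844), 6.346981525421143) zmax 59.29275020913902 28.368417548069058
jar 1092 ((598.2042846679688, 391.155029296875), (61.69356155395508, 62.85542297363281), 15.660638809204102) zmax 106.01326733983161 96.92234455165726
beaker 748 ((433.1443176269531, 383.2557678222656), (68.836181640625, 65.69210052490234), 1.6759567260742188) zmax 93.57031084921246 61.460137654675464
purple 698 ((641.1287841796875, 204.16136169433594), (51.85129928588867, 64.18609619140625), 52.6505012512207) zmax 46.11757304229426 30.17451606847463
handle ((494.6514892578125, 142.1368408203125), (103.34772491455078, 16.49049949645996), 7.02133846282959) 103.64751205196845 [494.44329969 141.30837315  96.423
[... 367 characters left out ...]
 np.float64(6.0)), (280, 520, np.float64(8.0)), (280, 560, np.float64(38.0)), (280, 600, np.float64(142.0)), (320, 440, np.float64(15.0)), (320, 480, np.float64(19.0)), (320, 520, np.float64(6.0)), (320, 560, np.float64(129.0)), (320, 600, np.float64(144.0)), (360, 440, np.float64(7.0)), (360, 480, np.float64(6.0)), (360, 520, np.float64(8.0)), (360, 560, np.float64(33.0)), (360, 600, np.float64(140.0)), (400, 440, np.float64(6.0)), (400, 480, np.float64(7.0)), (400, 520, np.float64(7.0)), (400, 560, np.float64(10.0)), (400, 600, np.float64(8.0)), (440, 440, np.float64(602.0)), (440, 480, np.float64(8.0)), (440, 520, np.float64(8.0)), (440, 560, np.float64(7.0)), (440, 600, np.float64(7.0))]
```

View pics/crop0.png

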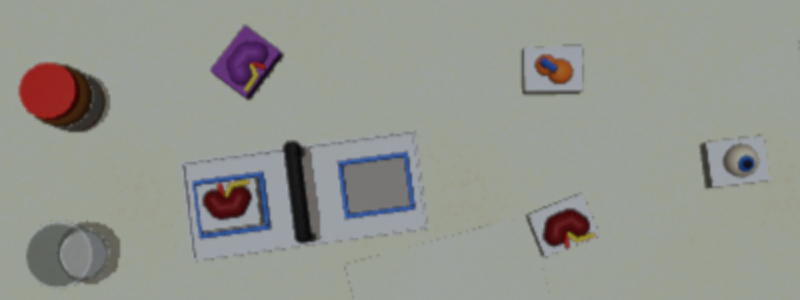

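```bash
python3 - <<'E'
from h import *
im,d,K,R,t=load('pics/scene0.npz');W=cloud(d,K,R,t)
for (v,u) in [(20,40),(30,75),(60,45),(70,10),(95,45),(140,10),(175,25),(160,75),(120,60),(190,100),(130,90)]: print((u,v),W[v,u].round())
for n in['wrist']:
    im,d,K,R,t=load('pics/wrist0.npz');Ww=cloud(d,K,R,t)
    print('cam',-R.T@t)
    for (v,u) in [(50,300),(20,100),(200,100),(250,50),(100,450),(20,550),(290,20)]: print((u,v),d[v,u],Ww[v,u].round())
w=W[:260,:140].reshape(-1,3)
for lo in range(0,400,50):
    p=w[(w[:,2]>lo+10)&(w[:,2]<lo+60)];print(lo,len(p),p.min(0).round() if len(p) else'',p.max(0).round() if len(p) else '')
E
```

```text
(40, 20) [ 220. -592.  334.]
(75, 30) [ 192. -541.  301.]
(45, 60) [ 339. -529.  318.]
(10, 70) [ 363. -592.  307.]
(45, 95) [ 346. -556.  243.]
(10, 140) [ 410. -630.  173.]
(25, 175) [ 436. -616.  103.]
(75, 160) [ 335. -565.   65.]
(60, 120) [ 328. -563.  169.]
(100, 190) [ 366. -512.    6.]
(90, 130) [ 317. -511.  139.]
cam [ 267.92979384 -568.90190675  373.20513823]
(300, 50) 0.0 [nan nan nan]
(100, 20) 0.0 [nan nan nan]
(100, 200) 0.0 [nan nan nan]
(50, 250) 0.0 [nan nan nan]
(450, 100) 0.0 [nan nan nan]
(550, 20) 52.4511 [ 287. -591.  315.]
(20, 290) 0.0 [nan nan nan]
0 3686 [ 231. -671.   10.] [ 556. -343.   60.]
50 831 [ 301. -667.   60.] [ 446. -552.  110.]
100 3133 [ 234. -666.  110.] [ 437. -481.  160.]
150 776 [ 314. -653.  160.] [ 422. -560.  210.]
200 889 [ 175. -641.  210.] [ 410. -536.  260.]
250 2229 [ 165. -657.  260.] [ 395. -516.  310.]
300 2353 [ 165. -657.  310.] [ 360. -484.  360.]
350 469 [ 187. -618.  360.] [ 317. -490.  384.]
```

The microscope is just ahead in +x. I'll back off in −x first, then go +y.

Call:
{"method": "jog_arm", "body": {
  "moves": [
    {"grip": -1,"translation": [-0.0285,-0.0095,0],"twist": [0,0,0]},
    {"grip": -1,"translation": [-0.0285,-0.0095,0],"twist": [0,0,0]},
    {"grip": -1,"translation": [0.0114,-0.034,0],"twist": [0,0,0]},
    {"grip": -1,"translation": [0.0114,-0.034,0],"twist": [0,0,0]},
    {"grip": -1,"translation": [0.0114,-0.034,0],"twist": [0,0,0]},
    {"grip": -1,"translation": [0.0114,-0.034,0],"twist": [0,0,0]},
    {"grip": -1,"translation": [0.0114,-0.034,0],"twist": [0,0,0]},
    {"grip": -1,"translation": [0.0114,-0.034,0],"twist": [0,0,0]}
  ]
}}

```text
clock: 0.82
eef_pos: [138.4, -375.6, 230.9]
tcp_rot: [-3.141, -0.0, 0.323]
contact_force: [1.6, 0.2, 0.2]
opening: 0.999
```

```bash
cat > plan.py <<'E'
import sys,json,numpy as np
from scipy.spatial.transform import Rotation as Ro
from rig import r
# usage plan.py x y z yawdeg nrows grip
def plan(x,y,z,yawdeg,n,grip):
    s=r.sense();p=np.array(s['eef_pos']);A=Ro.from_euler('xyz',s['tcp_rot']);B=Ro.from_euler('xyz',[np.pi,0,np.radians(yawdeg)])
    w=(A.inv()*B).as_rotvec()/n; w=np.round(w,4)
    D=(np.array([x,y,z])-p)/n; rows=[];C=A;acc=p.copy();err=np.zeros(3)
    for i in range(n):
        # translation in tool axes at start of row
        want=p+D*(i+1)-acc
        t=np.round(C.inv().apply(want)/1000,4);acc=acc+C.apply(t*1000)
        rows.append({"grip":grip,"translation":t.tolist(),"twist":w.tolist()});C=C*Ro.from_rotvec(w)
    print('step mm',np.linalg.norm(D),'deg',np.degrees(np.linalg.norm(w)))
    for i in range(0,n,10): print(json.dumps(rows[i:i+10]))
if __name__=='__main__':
    a=list(map(float,sys.argv[1:]));plan(*a[:4],int(a[4]),a[5])
E
python3 plan.py 458 -139 170 110.8 15 -1; python3 -c "
from rig import r
print(r.sense()['qpos'])"
```

```text
step mm 26.820272020534286 deg 6.153566719705041
[{"grip": -1.0, "translation": [0.0252, -0.0082, 0.0041], "twist": [-0.0, -0.0, -0.1074]}, {"grip": -1.0, "translation": [0.026, -0.0054, 0.004], "twist": [-0.0, -0.0, -0.1074]}, {"grip": -1.0, "translation": [0.0263, -0.0026, 0.0041], "twist": [-0.0, -0.0, -0.1074]}, {"grip": -1.0, "translation": [0.0266, 0.0002, 0.0041], "twist": [-0.0, -0.0, -0.1074]}, {"grip": -1.0, "translation": [0.0263, 0.003, 0.004], "twist": [-0.0, -0.0, -0.1074]}, {"grip": -1.0, "translation": [0.0258, 0.0059, 0.0041], "twist": [-0.0, -0.0, -0.1074]}, {"grip": -1.0, "translation": [0.0251, 0.0086, 0.0041], "twist": [-0.0, -0.0, -0.1074]}, {"grip": -1.0, "translation": [0.024, 0.0113, 0.004], "twist": [-0.0, -0.0, -0.1074]}, {"grip": -1.0, "translation": [0.0227, 0.0137, 0.0041], "twist": [-0.0, -0.0, -0.1074]}, {"grip": -1.0, "translation": [0.021, 0.0161, 0.0041], "twist": [-0.0, -0.0, -0.1074]}]
[{"grip": -1.0, "translation": [0.0193, 0.0183, 0.004], "twist": [-0.0, -0.0, -0.1074]}, {"grip": -1.0, "translation": [0.0171, 0.0202, 0.0041], "twist": [-0.0, -0.0, -0.1074]}, {"grip": -1.0, "translation": [0.0149, 0.0219, 0.0041], "twist": [-0.0, -0.0, -0.1074]}, {"grip": -1.0, "translation": [0.0124, 0.0235, 0.004], "twist": [-0.0, -0.0, -0.1074]}, {"grip": -1.0, "translation": [0.0099, 0.0246, 0.0041], "twist": [-0.0, -0.0, -0.1074]}]
[-1.22160790e+00 -9.15750991e-03  2.08028762e+00  9.66412277e-05
  1.07088015e+00  2.57208009e-02]
```

Call:
{"method": "jog_arm", "body": {
  "moves": [
    {"grip": -1,"translation": [0.025,-0.008,0.004],"twist": [0,0,-0.107]},
    {"grip": -1,"translation": [0.026,-0.005,0.004],"twist": [0,0,-0.107]},
    {"grip": -1,"translation": [0.026,-0.003,0.004],"twist": [0,0,-0.107]},
    {"grip": -1,"translation": [0.027,0,0.004],"twist": [0,0,-0.107]},
    {"grip": -1,"translation": [0.026,0.003,0.004],"twist": [0,0,-0.107]},
    {"grip": -1,"translation": [0.026,0.006,0.004],"twist": [0,0,-0.107]},
    {"grip": -1,"translation": [0.025,0.009,0.004],"twist": [0,0,-0.107]},
    {"grip": -1,"translation": [0.024,0.011,0.004],"twist": [0,0,-0.107]},
    {"grip": -1,"translation": [0.023,0.014,0.004],"twist": [0,0,-0.107]},
    {"grip": -1,"translation": [0.021,0.016,0.004],"twist": [0,0,-0.107]}
  ]
}}

```text
clock: 1.65
eef_pos: [352.9, -219.1, 191.1]
tcp_rot: [3.142, 0.0, 1.399]
contact_force: [0.3, -0.9, 0.4]
opening: 1.0
```

Call:
{"method": "jog_arm", "body": {
  "moves": [
    {"grip": -1,"translation": [0.019,0.018,0.004],"twist": [0,0,-0.107]},
    {"grip": -1,"translation": [0.017,0.02,0.004],"twist": [0,0,-0.107]},
    {"grip": -1,"translation": [0.015,0.022,0.004],"twist": [0,0,-0.107]},
    {"grip": -1,"translation": [0.012,0.024,0.004],"twist": [0,0,-0.107]},
    {"grip": -1,"translation": [0.01,0.025,0.004],"twist": [0,0,-0.107]},
    {"grip": -1,"translation": [0,0,0],"twist": [0,0,0]},
    {"grip": -1,"translation": [0,0,0],"twist": [0,0,0]}
  ]
}}

```text
clock: 2.23
eef_pos: [459.8, -141.3, 170.8]
tcp_rot: [-3.141, -0.001, 1.93]
contact_force: [-0.4, -0.5, -0.8]
opening: 0.999
```

```bash
cat > snap.py <<'E'
import sys,numpy as np,cv2
from rig import r
n,name=sys.argv[1:3]
s=r.sense();print(s['clock'],s['eef_pos'],s['tcp_rot'],s['contact_force'],s['opening'])
c=r.calibration(n);im,d=r.grab_frame(n)
np.savez(f"pics/{name}.npz",im=im,d=d,K=np.array([c['fx'],c['fy'],c['cx'],c['cy']]),R=c['R'],t=c['t'])
cv2.imwrite(f"pics/{name}.png",im[...,::-1])
E
python3 snap.py wrist w1
```

```text
2.2333 [ 459.80369698 -141.31462631  170.82977502] [-3.14074530e+00 -5.49761921e-04  1.93024520e+00] [-0.37964478 -0.52362105 -0.759255  ] 0.9988776439346386
```

View pics/w1.png

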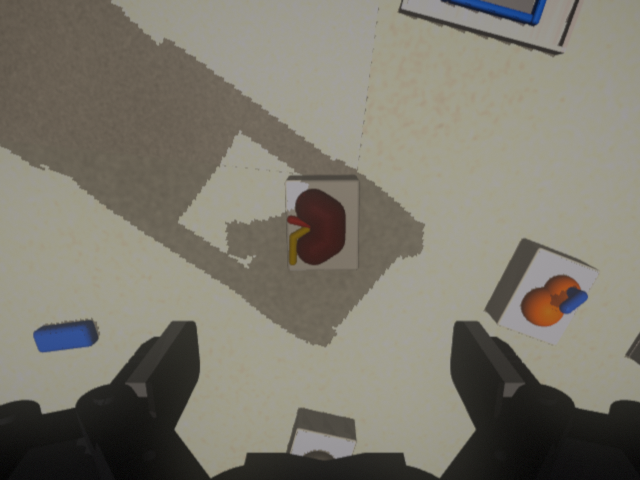

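The wrist view shows the loose kidney block at about (322,222), square to the jaws. I'll fit its pose from the depth.

```bash
python3 - <<'E'
from h import *
im,d,K,R,t=load('pics/w1.npz');W=cloud(d,K,R,t)
w=W[150:300,250:400].reshape(-1,3)
print('table',np.nanmedian(W[300:320,280:330,2]), np.nanmedian(W[60:120,450:540,2]))
p=w[(w[:,2]>20)];print(len(p),rectfit(p[:,:2]))
q=w[(w[:,2]>24)&(w[:,2]<32)];print('top',np.median(q[:,2]),rectfit(q[:,:2]),q[:,:2].min(0),q[:,:2].max(0))
w=W[200:360,480:610].reshape(-1,3);p=w[(w[:,2]>20)];print('heart',rectfit(p[:,:2]))
E
```

```text
table -0.07321610120525499 -0.08995210790785041
6663 ((456.6971435546875, -139.68768310546875), (50.079795837402344, 64.02748107910156), 21.026473999023438)
top 27.88012835844853 ((456.6971435546875, -139.68768310546875), (50.079795837402344, 64.02748107910156), 21.026473999023438) [ 422.94322328 -177.36383867] [ 490.61618516 -102.0673943 ]
heart ((573.4542236328125, -132.29464721679688), (64.24139404296875, 157.3553009033203), 89.65506744384766)
```

```bash
python3 plan.py 457 -139.6 11 111.03 10 -1|cut -c1-400
```

```text
step mm 15.996138360436088 deg 0.05219893936192332
[{"grip": -1.0, "translation": [0.0003, -0.0001, 0.016], "twist": [-0.0001, -0.0001, -0.0009]}, {"grip": -1.0, "translation": [0.0002, -0.0001, 0.016], "twist": [-0.0001, -0.0001, -0.0009]}, {"grip": -1.0, "translation": [0.0003, -0.0001, 0.016], "twist": [-0.0001, -0.0001, -0.0009]}, {"grip": -1.0, "translation": [0.0003, -0.0001, 0.016], "twist": [-0.0001, -0.0001, -0.0009]}, {"grip": -1.0, "tra
```

Call:
{"method": "jog_arm", "body": {
  "moves": [
    {"grip": -1,"translation": [0.0026,-0.002,0.01],"twist": [0,0,-0.008]},
    {"grip": -1,"translation": [0,0,0.025],"twist": [0,0,0]},
    {"grip": -1,"translation": [0,0,0.03],"twist": [0,0,0]},
    {"grip": -1,"translation": [0,0,0.03],"twist": [0,0,0]},
    {"grip": -1,"translation": [0,0,0.03],"twist": [0,0,0]},
    {"grip": -1,"translation": [0,0,0.02],"twist": [0,0,0]},
    {"grip": -1,"translation": [0,0,0.01],"twist": [0,0,0]},
    {"grip": -1,"translation": [0,0,0.005],"twist": [0,0,0]},
    {"grip": -1,"translation": [0,0,0],"twist": [0,0,0]}
  ]
}}

```text
clock: 3.03
eef_pos: [455.8, -140.6, 10.8]
tcp_rot: [-3.14, -0.001, 1.936]
contact_force: [-0.1, 0.0, 0.4]
opening: 1.001
```

Call:
{"method": "jog_arm", "body": {
  "moves": [
    {"grip": -1,"translation": [0.0005,0.0015,0],"twist": [0,0,0]},
    {"grip": 0,"translation": [0,0,0],"twist": [0,0,0]},
    {"grip": 0.5,"translation": [0,0,0],"twist": [0,0,0]},
    {"grip": 1,"translation": [0,0,0],"twist": [0,0,0]},
    {"grip": 1,"translation": [0,0,0],"twist": [0,0,0]},
    {"grip": 1,"translation": [0,0,0],"twist": [0,0,0]},
    {"grip": 1,"translation": [0,0,0],"twist": [0,0,0]},
    {"grip": 1,"translation": [0,0,0],"twist": [0,0,0]}
  ],
  "squeeze": 40
}}

```text
clock: 3.7
eef_pos: [458.5, -139.5, 12.3]
tcp_rot: [3.14, 0.001, 1.937]
contact_force: [-1.6, 0.4, 8.7]
opening: 0.573
```

```bash
python3 snap.py wrist w2; python3 - <<'E'
from h import *
im,d,K,R,t=load('pics/w2.npz');W=cloud(d,K,R,t)
ok=(W[...,2]>15)&(W[...,2]<50)
print(ok.sum()); ys,xs=np.where(ok);print(xs.min(),xs.max(),ys.min(),ys.max())
E
```

```text
3.7 [ 458.47360486 -139.51675295   12.34480296] [3.14046639e+00 9.25524897e-04 1.93694128e+00] [-1.59863214  0.41916046  8.69587068] 0.5734650284168522
32031
192 457 244 426
```

View pics/w2.png

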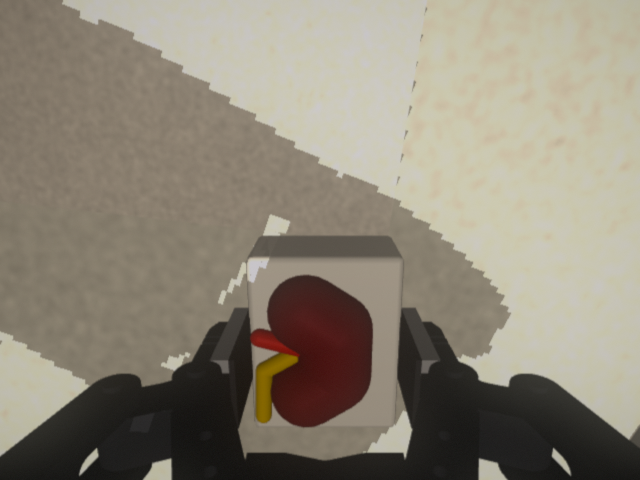

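Call:
{"method": "jog_arm", "body": {
  "moves": [
    {"grip": 1,"translation": [0,0,-0.005],"twist": [0,0,0]},
    {"grip": 1,"translation": [0,0,-0.015],"twist": [0,0,0]},
    {"grip": 1,"translation": [0,0,-0.02],"twist": [0,0,0]},
    {"grip": 1,"translation": [0,0,-0.02],"twist": [0,0,0]},
    {"grip": 1,"translation": [0,0,-0.02],"twist": [0,0,0]},
    {"grip": 1,"translation": [0,0,-0.02],"twist": [0,0,0]},
    {"grip": 1,"translation": [0,0,-0.01],"twist": [0,0,0]},
    {"grip": 1,"translation": [0,0,0],"twist": [0,0,0]}
  ]
}}

```text
clock: 4.42
eef_pos: [459.3, -139.8, 123.5]
tcp_rot: [3.138, 0.003, 1.937]
contact_force: [0.4, -0.1, -1.2]
opening: 0.573
```

```bash
python3 plan.py 516 -37 125 97.1 7 1
```

```text
step mm 16.76785894959834 deg 1.9827154622232266
[{"grip": 1.0, "translation": [0.0108, 0.0128, -0.0002], "twist": [0.0005, 0.0003, 0.0346]}, {"grip": 1.0, "translation": [0.0112, 0.0125, -0.0002], "twist": [0.0005, 0.0003, 0.0346]}, {"grip": 1.0, "translation": [0.0117, 0.012, -0.0002], "twist": [0.0005, 0.0003, 0.0346]}, {"grip": 1.0, "translation": [0.0121, 0.0116, -0.0002], "twist": [0.0005, 0.0003, 0.0346]}, {"grip": 1.0, "translation": [0.0125, 0.0112, -0.0002], "twist": [0.0005, 0.0003, 0.0346]}, {"grip": 1.0, "translation": [0.0128, 0.0108, -0.0002], "twist": [0.0005, 0.0003, 0.0346]}, {"grip": 1.0, "translation": [0.0132, 0.0103, -0.0002], "twist": [0.0005, 0.0003, 0.0346]}]
```

Call:
{"method": "jog_arm", "body": {
  "moves": [
    {"grip": 1,"translation": [0.011,0.013,0],"twist": [0.0005,0.0003,0.0346]},
    {"grip": 1,"translation": [0.011,0.0125,0],"twist": [0.0005,0.0003,0.0346]},
    {"grip": 1,"translation": [0.0115,0.012,0],"twist": [0.0005,0.0003,0.0346]},
    {"grip": 1,"translation": [0.012,0.0115,0],"twist": [0.0005,0.0003,0.0346]},
    {"grip": 1,"translation": [0.0125,0.011,0],"twist": [0.0005,0.0003,0.0346]},
    {"grip": 1,"translation": [0.013,0.011,0],"twist": [0.0005,0.0003,0.0346]},
    {"grip": 1,"translation": [0.013,0.0105,0],"twist": [0.0005,0.0003,0.0346]},
    {"grip": 1,"translation": [0,0,0],"twist": [0,0,0]},
    {"grip": 1,"translation": [0,0,0],"twist": [0,0,0]}
  ]
}}

```text
clock: 5.17
eef_pos: [514.4, -36.4, 120.1]
tcp_rot: [-3.136, -0.002, 1.697]
contact_force: [0.5, -0.4, -2.1]
opening: 0.569
```

```bash
python3 snap.py wrist w3;python3 snap.py top t3
```

```text
5.1667 [514.43841029 -36.37199551 120.08903908] [-3.13621247e+00 -1.86699140e-03  1.69687121e+00] [ 0.5217416 -0.3746526 -2.0942513] 0.569260485052054
5.2167 [514.05855915 -36.89509061 120.21679042] [-3.13599072e+00 -1.80020416e-03  1.69635430e+00] [ 0.71656602 -0.13316304 -1.5293815 ] 0.5728435930965712
```

View pics/w3.png

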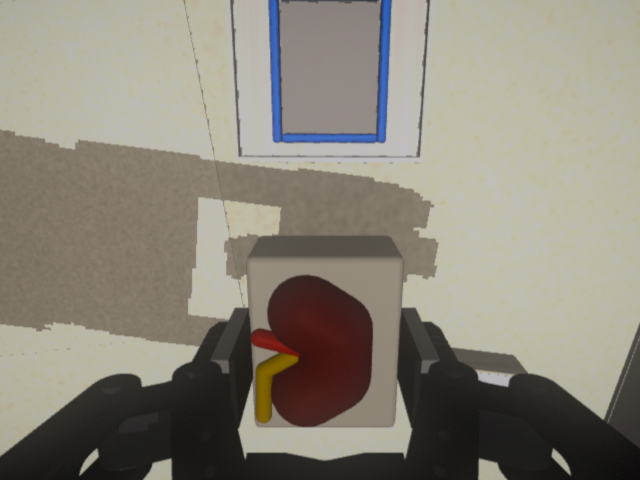

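The wrist view shows the held block at about (325,340) and the pocket ahead at (330,70). I'll measure both from the same frame.

```bash
cat > rel.py <<'E'
import sys
from h import *
im,d,K,R,t=load(f'pics/{sys.argv[1]}.npz');W=cloud(d,K,R,t)
hsv=cv2.cvtColor(im,cv2.COLOR_RGB2HSV)
# held block top: find height plateau
zc=float(sys.argv[2])
reg=W[235:440,235:420].reshape(-1,3);rc=hsv[235:440,235:420].reshape(-1,3)
m=(abs(reg[:,2]-zc)<12)&(rc[:,1]<60)&(rc[:,2]>90)
p=reg[m];zt=np.median(p[:,2]);p=p[abs(p[:,2]-zt)<4]
print('block n',len(p),'ztop',zt,rectfit(p[:,:2]))
A=np.c_[p[:,:2]-p[:,:2].mean(0),np.ones(len(p))];print('plane',np.linalg.lstsq(A,p[:,2],rcond=None)[0])
b=(hsv[...,0]>100)&(hsv[...,0]<125)&(hsv[...,1]>120)&(W[...,2]<25)&(W[...,2]>3); b[:, :230]=0;b[:,430:]=0;b[230:]=0
q=W[b];print('blue',len(q),'z',np.percentile(q[:,2],[5,50,95]))
th=np.radians(float(sys.argv[3]))
bx=np.array([np.cos(th),np.sin(th)]);by=np.array([-np.sin(th),np.cos(th)])
X=q[:,:2]@bx;Y=q[:,:2]@by
hi=q[:,2]>11
print('X range',X[hi].min(),X[hi].max(),np.percentile(X[hi],[1,99]),'Ymin',Y[hi].min(),np.percentile(Y[hi],[1,99]),Y.max())
# side wall line fits
mid=(X.min()+X.max())/2
for nm,s in(('L',X<mid-25),('R',X>mid+25)):
    s=s&hi&(Y>Y.min()+12)
    k=np.polyfit(Y[s],X[s],1);print(nm,s.sum(),'slope deg',np.degrees(np.arctan(k[0])),'X',np.median(X[s]))
pts=p[:,:2];print('block X',(pts@bx).min(),(pts@bx).max(),'Y',(pts@by).min(),(pts@by).max())
print('rect blue',rectfit(q[hi][:,:2]))
E
python3 rel.py w3 136 7.1
```

```text
block n 10949 ztop 135.5490698313471 ((516.8645629882812, -35.94697189331055), (56.3760986328125, 64.4134750366211), 7.3241424560546875)
plane [-5.15173368e-03 -3.08674662e-04  1.35536190e+02]
blue 3103 z [11.44991445 12.70700304 13.91373574]
X range 475.41992863328227 538.7732798543723 [475.67138098 538.51214082] Ymin -39.07709130700878 [-38.993142    31.42262198] 32.45306399872105
L 962 slope deg -0.03247487304505548 X 477.80590816217057
R 1017 slope deg -0.08528822385338912 X 536.3038599896652
block X 480.16702550131913 536.6047859153454 Y -131.7014946487915 -67.29432522296557
rect blue ((503.6458740234375, 59.35680389404297), (63.23819351196289, 71.37609100341797), 7.248753547668457)
```

```bash
python3 - <<'E'
from h import *
im,d,K,R,t=load('pics/w3.npz');W=cloud(d,K,R,t)
th=np.radians(7.16);bx=np.array([np.cos(th),np.sin(th)]);by=np.array([-np.sin(th),np.cos(th)])
X=W[...,:2]@bx;Y=W[...,:2]@by
m=abs(W[...,2]-135.6)<2.5
m[:, :235]=0;m[:,420:]=0
for v in range(256,308,6):
    u=np.where(m[v])[0];print(v,u.min(),u.max(),X[v,u.min()].round(2),X[v,u.max()].round(2),((X[v,u.min()]+X[v,u.max()])/2).round(2),Y[v,325].round(1))
us=range(270,390,10)
f=[];
for u in us:
    v=np.where(m[240:440,u])[0]+240;f.append((X[v.min(),u],Y[v.min(),u],Y[v.max(),u]))
f=np.array(f);print(np.round(f,2));print('edge slopes deg',np.degrees(np.polyfit(f[:,0],f[:,1],1)[0]),np.degrees(np.polyfit(f[:,0],f[:,2],1)[0]))
p=np.array([514.25,-36.6]);print('TCP X Y',p@bx,p@by, 'tool yaw-90',np.degrees(1.6966)-90)
pk=np.array([503.88,62.49]);print('pocket top',pk@bx,pk@by); 
E
```

```text
256 248 400 481.1 529.09 505.09 -68.3
262 246 403 480.63 529.81 505.22 -69.7
268 246 403 480.36 530.18 505.27 -71.8
274 247 402 480.83 529.76 505.3 -73.7
280 247 402 480.74 529.86 505.3 -75.3
286 247 402 480.53 530.13 505.33 -75.8
292 248 401 480.74 529.86 505.3 -76.9
298 248 401 480.59 529.96 505.27 -78.1
304 248 401 480.3 530.25 505.27 -79.6
[[ 488.14  -68.31 -131.85]
 [ 491.3   -68.28 -130.59]
 [ 494.48  -68.16 -131.25]
 [ 497.59  -68.31 -131.64]
 [ 500.75  -68.24  -74.31]
 [ 503.89  -68.31 -131.49]
 [ 507.04  -68.36 -131.77]
 [ 510.18  -68.18 -130.83]
 [ 513.27  -67.88 -131.69]
 [ 516.51  -68.01 -130.83]
 [ 519.6   -67.82 -131.22]
 [ 522.6   -67.76 -130.74]]
edge slopes deg 0.8592546051631946 -10.218921820242201
TCP X Y 505.67801213532937 -100.41100807611514 tool yaw-90 7.20801952189548
pocket top 507.739512535146 -0.8011932178314296
```

Call:
{"method": "jog_arm", "body": {
  "moves": [
    {"grip": 1,"translation": [0.015,0.0018,0],"twist": [0,0,0]},
    {"grip": 1,"translation": [0.025,0,0],"twist": [0,0,0]},
    {"grip": 1,"translation": [0.025,0,0],"twist": [0,0,0]},
    {"grip": 1,"translation": [0.025,0,0],"twist": [0,0,0]},
    {"grip": 1,"translation": [0.0093,0,0.01],"twist": [0,0,0]},
    {"grip": 1,"translation": [0,0,0.02],"twist": [0,0,0]},
    {"grip": 1,"translation": [0,0,0.025],"twist": [0,0,0]},
    {"grip": 1,"translation": [0,0,0.02],"twist": [0,0,0]},
    {"grip": 1,"translation": [0,0,0.012],"twist": [0,0,0]},
    {"grip": 1,"translation": [0,0,0],"twist": [0,0,0]}
  ]
}}

```text
clock: 6.1
eef_pos: [501.7, 60.8, 31.5]
tcp_rot: [-3.133, -0.001, 1.695]
contact_force: [0.2, -0.3, -1.4]
opening: 0.574
```

Call:
{"method": "jog_arm", "body": {
  "moves": [
    {"grip": 1,"translation": [0,0,0],"twist": [0,0,0]}
  ]
}}

```text
clock: 6.18
eef_pos: [503.3, 61.2, 33.6]
tcp_rot: [-3.136, -0.002, 1.694]
contact_force: [-0.8, 0.5, -1.1]
opening: 0.574
```

```bash
python3 snap.py wrist w4;python3 snap.py scene s4; python3 -c "
import cv2
a=cv2.imread('pics/s4.png')[200:320,280:480];cv2.imwrite('pics/s4c.png',cv2.resize(a,None,fx=4,fy=4,interpolation=cv2.INTER_CUBIC))"
```

```text
6.1833 [503.27974533  61.15605329  33.58821794] [-3.13569566e+00 -1.53587736e-03  1.69426466e+00] [-0.75983964  0.54898359 -1.14654808] 0.5739546512706107
6.2333 [504.08168117  61.37514567  34.41381917] [-3.13747258e+00 -1.57451747e-03  1.69418371e+00] [ 0.81501631 -0.51435691 -1.13731174] 0.5732502944682633
```

View pics/w4.png

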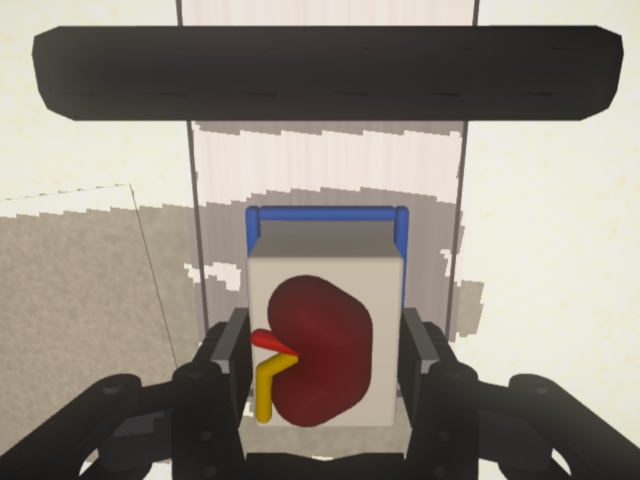

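View pics/s4c.png

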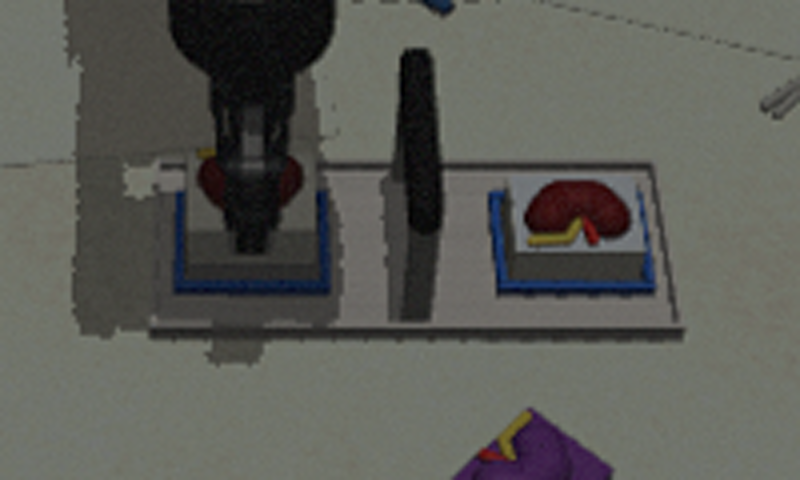

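The block sits just above the pocket, with the blue far wall at row 213 and the sides at columns 252 and 402. Next I'll measure the relative offset.

```bash
cat > rel2.py <<'E'
import sys
from h import *
im,d,K,R,t=load(f'pics/{sys.argv[1]}.npz');W=cloud(d,K,R,t)
hsv=cv2.cvtColor(im,cv2.COLOR_RGB2HSV)
th=np.radians(float(sys.argv[2]));bx=np.array([np.cos(th),np.sin(th)]);by=np.array([-np.sin(th),np.cos(th)])
X=W[...,:2]@bx;Y=W[...,:2]@by;Z=W[...,2]
b=(hsv[...,0]>100)&(hsv[...,0]<125)&(hsv[...,1]>120)&(Z<17)&(Z>11.5)
b[:, :225]=0;b[:,430:]=0;b[:190]=0;b[320:]=0
# outer edges: walls' tops
vs=np.where(b.any(1))[0]
for v in range(vs.min(),vs.max(),6):
    u=np.where(b[v])[0];
    print(v,u.min(),u.max(),'X',X[v,u.min()].round(2),X[v,u.max()].round(2),'mid',((X[v,u.min()]+X[v,u.max()])/2).round(2),'Y',Y[v,u.min()].round(1))
print('Ymax of wall',np.percentile(Y[b],[99,99.9,100]),'-> centre Y',np.percentile(Y[b],99.9)-39)
top=np.median(Z[262:275,300:380]);print('block top z',top)
m=abs(Z-top)<2.5;m[:, :235]=0;m[:,420:]=0
e=[]
for v in range(262,306,4):
    u=np.where(m[v])[0];e.append((X[v,u.min()],X[v,u.max()]))
e=np.array(e);print('block X edges',np.median(e,0),'mid',np.median(e.mean(1)))
mm=m.copy();mm[:245]=0;mm[:,:260]=0;mm[:,395:]=0;mm[440:]=0
print('block Y',np.percentile(Y[mm],[0.1,99.9]),np.percentile(Y[mm],[0.1,99.9]).mean())
p=W[m&(hsv[...,1]<60)];A=np.c_[p[:,:2]-p[:,:2].mean(0),np.ones(len(p))];print('tilt',np.linalg.lstsq(A,p[:,2],rcond=None)[0])
# block yaw from right/left edges
for c in(0,1):
    vv=[];
    for v in range(262,306,2):
        u=np.where(m[v])[0];i=u.min() if c==0 else u.max();vv.append((Y[v,i],X[v,i]))
    vv=np.array(vv);print('edge slope deg',np.degrees(np.polyfit(vv[:,0],vv[:,1],1)[0]))
E
python3 rel2.py w4 7.16
```

```text
209 310 376 X 500.68 526.32 mid 513.5 Y 37.4
215 247 407 X 476.47 538.0 mid 507.24 Y 35.4
221 247 407 X 476.19 538.44 mid 507.31 Y 32.9
227 247 406 X 475.91 538.04 mid 506.97 Y 30.3
233 248 406 X 476.4 538.24 mid 507.32 Y 28.1
239 248 406 X 476.08 538.36 mid 507.22 Y 25.4
245 248 405 X 475.95 537.97 mid 506.96 Y 23.0
251 248 405 X 475.78 538.44 mid 507.11 Y 20.4
257 403 405 X 537.56 538.3 mid 537.93 Y 18.1Traceback (most recent call last):
  File "rel2.py", line 13, in <module>
    print(v,u.min(),u.max(),'X',X[v,u.min()].round(2),X[v,u.max()].round(2),'mid',((X[v,u.min()]+X[v,u.max()])/2).round(2),'Y',Y[v,u.min()].round(1))
            ~~~~~^^
    return umr_minimum(a, axis, None, out, keepdims, initial, where)
ValueError: zero-size array to reduction operation minimum which has no identity
```

```bash
sed -i 's/    u=np.where(b\[v\])\[0\];$/    u=np.where(b[v])[0]\n    if len(u)<2: continue/' rel2.py; python3 rel2.py w4 7.16|tail -8
```

```text
227 247 406 X 475.91 538.04 mid 506.97 Y 30.3
233 248 406 X 476.4 538.24 mid 507.32 Y 28.1
239 248 406 X 476.08 538.36 mid 507.22 Y 25.4
245 248 405 X 475.95 537.97 mid 506.96 Y 23.0
251 248 405 X 475.78 538.44 mid 507.11 Y 20.4
257 403 405 X 537.56 538.3 mid 537.93 Y 18.1
Ymax of wall [37.31175704 37.65665206 37.68178582] -> centre Y -1.3433479432149653
block top z nanTraceback (most recent call last):
  File "rel2.py", line 20, in <module>
    u=np.where(m[v])[0];e.append((X[v,u.min()],X[v,u.max()]))
                                      ~~~~~^^
    return umr_minimum(a, axis, None, out, keepdims, initial, where)
ValueError: zero-size array to reduction operation minimum which has no identity
```

```bash
sed -i 's/np.median(Z/np.nanmedian(Z/' rel2.py; python3 rel2.py w4 7.16|tail -7
```

```text
Ymax of wall [37.31175704 37.65665206 37.68178582] -> centre Y -1.3433479432149653
block top z 49.196706481377284
block X edges [481.82397795 531.12816622] mid 506.4977240589199
block Y [-33.92788471  30.29722864] -1.8153280352228762
tilt [-4.08916177e-03 -1.52902246e-03  4.90360066e+01]
edge slope deg -0.593462329861908
edge slope deg -0.57775035475413
```

Call:
{"method": "jog_arm", "body": {
  "moves": [
    {"grip": 1,"translation": [0.0006,0.0006,0],"twist": [0,0,0.009]},
    {"grip": 1,"translation": [0,0,0.004],"twist": [0,0,0]},
    {"grip": 1,"translation": [0,0,0.004],"twist": [0,0,0]},
    {"grip": 1,"translation": [0,0,0.003],"twist": [0,0,0]},
    {"grip": 1,"translation": [0,0,0.002],"twist": [0,0,0]},
    {"grip": 1,"translation": [0,0,0],"twist": [0,0,0]}
  ]
}}

```text
clock: 6.78
eef_pos: [504.2, 62.7, 20.9]
tcp_rot: [-3.137, -0.002, 1.686]
contact_force: [0.2, -0.2, -2.0]
opening: 0.571
```

```bash
python3 snap.py wrist w5;python3 rel2.py w5 7.16
```

```text
6.7833 [504.21993848  62.65548067  20.89258448] [-3.13704185e+00 -1.59435711e-03  1.68573247e+00] [ 0.1613374  -0.22692786 -1.96448441] 0.5714754577482748
220 290 408 X 495.47 537.78 mid 516.63 Y 37.7
226 237 409 X 476.18 538.18 mid 507.18 Y 35.4
232 237 409 X 475.96 538.25 mid 507.1 Y 33.1
238 237 408 X 475.73 537.86 mid 506.8 Y 30.8
244 238 409 X 476.14 538.72 mid 507.43 Y 28.7
250 238 408 X 476.05 538.22 mid 507.14 Y 26.5
256 238 408 X 475.86 538.47 mid 507.17 Y 24.2
262 239 408 X 476.25 538.44 mid 507.35 Y 22.1
268 239 407 X 475.81 538.32 mid 507.07 Y 19.3
274 240 407 X 476.4 538.25 mid 507.32 Y 17.6
280 240 407 X 476.08 538.44 mid 507.26 Y 14.9
286 240 406 X 475.66 538.13 mid 506.9 Y 12.0
292 241 406 X 476.06 538.31 mid 507.18 Y 9.9
298 241 406 X 475.72 538.46 mid 507.09 Y 7.1
304 242 406 X 476.12 538.53 mid 507.33 Y 5.0
Ymax of wall [37.51351183 37.69494549 37.73604511] -> centre Y -1.305054513630438
block top z 36.48417302753033
block X edges [483.06014705 532.47013373] mid 507.80480949966153
block Y [-32.35912947  31.71502219] -0.32205363930604847
tilt [-3.23686648e-03 -1.38065827e-03  3.63214710e+01]
edge slope deg 0.24334017425136667
edge slope deg 0.033020372385387756
```

View pics/w5.png

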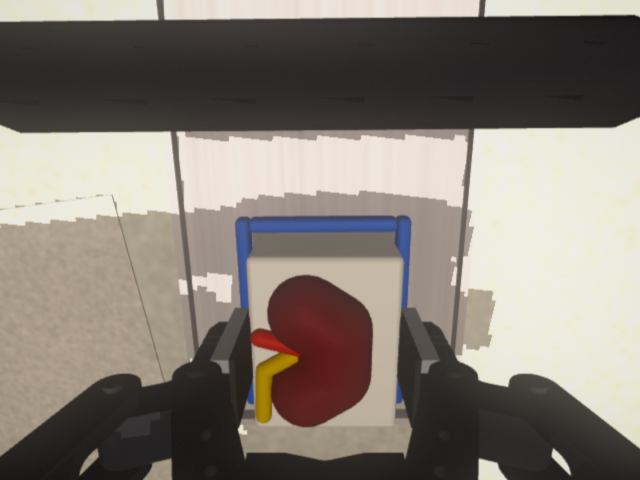

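The block is already within the walls without contact. I'll lower it the last 3.5 mm with small centring corrections.

Call:
{"method": "jog_arm", "body": {
  "moves": [
    {"grip": 1,"translation": [-0.0005,-0.0005,0.001],"twist": [0,0,0]},
    {"grip": 1,"translation": [0,0,0.001],"twist": [0,0,0]},
    {"grip": 1,"translation": [0,0,0.001],"twist": [0,0,0]},
    {"grip": 1,"translation": [0,0,0.0005],"twist": [0,0,0]},
    {"grip": 1,"translation": [0,0,0],"twist": [0,0,0]}
  ]
}}

```text
clock: 7.25
eef_pos: [504.1, 62.1, 17.8]
tcp_rot: [-3.138, -0.002, 1.686]
contact_force: [-0.2, 0.2, -2.5]
opening: 0.573
```

```bash
python3 snap.py wrist w6;python3 rel2.py w6 7.16|tail -7
```

```text
7.25 [504.11841004  62.12321836  17.78639629] [-3.13774406e+00 -1.63512103e-03  1.68558834e+00] [-0.16741753  0.20478112 -2.545983  ] 0.5727965890662461
Ymax of wall [37.50690656 37.73892598 37.80654758] -> centre Y -1.2610740185881042
block top z 33.42933641650797
block X edges [483.00253836 532.25313268] mid 507.63867177399436
block Y [-32.82433533  31.19823829] -0.8130485179215334
tilt [-2.99097501e-03 -3.87873773e-04  3.32481973e+01]
edge slope deg 0.17986005949119444
edge slope deg 0.3930776291368297
```

Call:
{"method": "jog_arm", "body": {
  "moves": [
    {"grip": 1,"translation": [0,-0.0004,0.0005],"twist": [0,0,0]},
    {"grip": 1,"translation": [0,0,0],"twist": [0,0,0]},
    {"grip": 0,"translation": [0,0,0],"twist": [0,0,0]},
    {"grip": -0.5,"translation": [0,0,0],"twist": [0,0,0]},
    {"grip": -1,"translation": [0,0,0],"twist": [0,0,0]},
    {"grip": -1,"translation": [0,0,0],"twist": [0,0,0]},
    {"grip": -1,"translation": [0,0,0],"twist": [0,0,0]},
    {"grip": -1,"translation": [0,0,0],"twist": [0,0,0]}
  ]
}}

```text
clock: 7.97
eef_pos: [503.7, 62.1, 17.4]
tcp_rot: [-3.138, -0.002, 1.686]
contact_force: [-1.0, 0.1, 0.3]
opening: 1.002
```

```bash
python3 snap.py wrist w7;python3 rel2.py w7 7.16|tail -7
```

```text
7.9667 [503.73845874  62.07260969  17.40908281] [-3.13784517e+00 -1.61859082e-03  1.68560082e+00] [-0.99953644  0.07044317  0.3478207 ] 1.0017734130312184
Ymax of wall [37.47755406 37.78460318 37.98336165] -> centre Y -1.2153968220148599
block top z 32.924286973601504
block X edges [482.51466523 531.97503389] mid 507.21304084016566
block Y [-32.88326939  31.21455694] -0.8343562226410928
tilt [ 1.93019015e-03 -2.80987201e-03  3.28257953e+01]
edge slope deg 0.3422525627137945
edge slope deg 1.1225163727884422
```

View pics/w7.png

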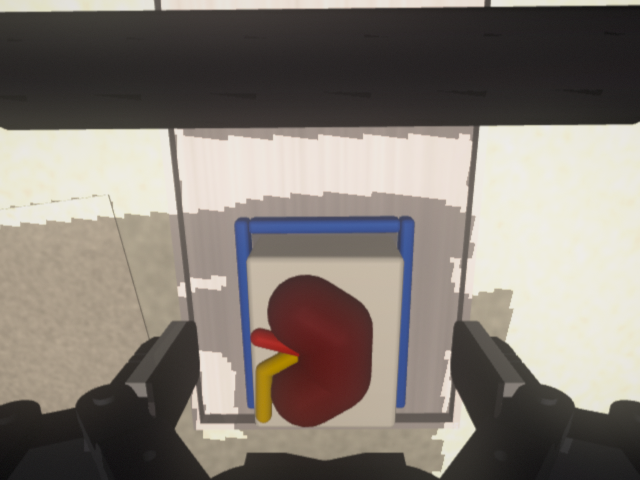

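The kidney is seated: its top is at z 32.9 (33 expected), offset under 1 mm, and the fingers are clear. Going up and over to the handle.

Call:
{"method": "jog_arm", "body": {
  "moves": [
    {"grip": -1,"translation": [0,0,-0.01],"twist": [0,0,0]},
    {"grip": -1,"translation": [0,0,-0.03],"twist": [0,0,0]},
    {"grip": -1,"translation": [0,0,-0.035],"twist": [0,0,0]},
    {"grip": -1,"translation": [0,0,-0.035],"twist": [0,0,0]},
    {"grip": -1,"translation": [0,0,-0.035],"twist": [0,0,0]},
    {"grip": -1,"translation": [0,0,-0.025],"twist": [0,0,0]},
    {"grip": -1,"translation": [0,0,0],"twist": [0,0,0]}
  ]
}}

```text
clock: 8.6
eef_pos: [507.4, 62.2, 193.5]
tcp_rot: [3.136, -0.002, 1.686]
contact_force: [0.2, -0.0, 0.5]
opening: 1.002
```

```bash
python3 plan.py 493.6 141.9 190 7.16 14 -1
```

```text
step mm 5.781723184774255 deg 6.3885308018513545
[{"grip": -1.0, "translation": [0.0058, -0.0003, 0.0003], "twist": [0.0002, -0.0004, 0.1115]}, {"grip": -1.0, "translation": [0.0057, -0.001, 0.0002], "twist": [0.0002, -0.0004, 0.1115]}, {"grip": -1.0, "translation": [0.0055, -0.0016, 0.0003], "twist": [0.0002, -0.0004, 0.1115]}, {"grip": -1.0, "translation": [0.0053, -0.0022, 0.0002], "twist": [0.0002, -0.0004, 0.1115]}, {"grip": -1.0, "translation": [0.0051, -0.0028, 0.0003], "twist": [0.0002, -0.0004, 0.1115]}, {"grip": -1.0, "translation": [0.0047, -0.0033, 0.0002], "twist": [0.0002, -0.0004, 0.1115]}, {"grip": -1.0, "translation": [0.0043, -0.0039, 0.0003], "twist": [0.0002, -0.0004, 0.1115]}, {"grip": -1.0, "translation": [0.0039, -0.0043, 0.0002], "twist": [0.0002, -0.0004, 0.1115]}, {"grip": -1.0, "translation": [0.0034, -0.0047, 0.0003], "twist": [0.0002, -0.0004, 0.1115]}, {"grip": -1.0, "translation": [0.0028, -0.005, 0.0002], "twist": [0.0002, -0.0004, 0.1115]}]
[{"grip": -1.0, "translation": [0.0022, -0.0053, 0.0002], "twist": [0.0002, -0.0004, 0.1115]}, {"grip": -1.0, "translation": [0.0017, -0.0056, 0.0003], "twist": [0.0002, -0.0004, 0.1115]}, {"grip": -1.0, "translation": [0.001, -0.0057, 0.0002], "twist": [0.0002, -0.0004, 0.1115]}, {"grip": -1.0, "translation": [0.0004, -0.0057, 0.0003], "twist": [0.0002, -0.0004, 0.1115]}]
```

Call:
{"method": "jog_arm", "body": {
  "moves": [
    {"grip": -1,"translation": [0.006,0,0],"twist": [0,0,0.1115]},
    {"grip": -1,"translation": [0.0055,-0.001,0],"twist": [0,0,0.1115]},
    {"grip": -1,"translation": [0.0055,-0.0015,0],"twist": [0,0,0.1115]},
    {"grip": -1,"translation": [0.0055,-0.002,0],"twist": [0,0,0.1115]},
    {"grip": -1,"translation": [0.005,-0.003,0],"twist": [0,0,0.1115]},
    {"grip": -1,"translation": [0.005,-0.0035,0],"twist": [0,0,0.1115]},
    {"grip": -1,"translation": [0.0045,-0.004,0],"twist": [0,0,0.1115]},
    {"grip": -1,"translation": [0.004,-0.0045,0],"twist": [0,0,0.1115]},
    {"grip": -1,"translation": [0.0035,-0.0045,0],"twist": [0,0,0.1115]},
    {"grip": -1,"translation": [0.003,-0.005,0],"twist": [0,0,0.1115]}
  ]
}}

```text
clock: 9.43
eef_pos: [494.7, 119.9, 187.5]
tcp_rot: [-3.138, 0.003, 0.565]
contact_force: [0.3, -0.3, -0.7]
opening: 1.005
```

Call:
{"method": "jog_arm", "body": {
  "moves": [
    {"grip": -1,"translation": [0.002,-0.0055,0],"twist": [0,0,0.1115]},
    {"grip": -1,"translation": [0.0015,-0.0055,0],"twist": [0,0,0.1115]},
    {"grip": -1,"translation": [0.001,-0.0055,0],"twist": [0,0,0.1115]},
    {"grip": -1,"translation": [0.0005,-0.0055,0],"twist": [0,0,0.1115]},
    {"grip": -1,"translation": [0,0,0],"twist": [0,0,0]},
    {"grip": -1,"translation": [0,0,0],"twist": [0,0,0]},
    {"grip": -1,"translation": [0,0,0],"twist": [0,0,0]}
  ]
}}

```text
clock: 10.02
eef_pos: [490.8, 141.8, 187.5]
tcp_rot: [-3.14, 0.004, 0.129]
contact_force: [-0.6, -0.3, -0.3]
opening: 1.002
```

```bash
python3 snap.py wrist w8; python3 snap.py top t8;python3 - <<'E'
from h import *
for f,lim in(('w8',(60,110)),('t8',None)):
    im,d,K,R,t=load(f'pics/{f}.npz');W=cloud(d,K,R,t);Z=W[...,2]
    if f=='w8':
        m=(Z>88)&(Z<104);ys,xs=np.where(m);print(m.sum(),xs.min(),xs.max(),ys.min(),ys.max());print(rectfit(W[m][:,:2]),np.median(Z[m]))
E
```

```text
10.0167 [490.84618028 141.83777001 187.50399562] [-3.14006927  0.00398071  0.12853669] [-0.57978789 -0.32351318 -0.25877451] 1.0015184527774592
10.0667 [490.93966148 141.77381563 187.52653281] [-3.14002203  0.00387626  0.12761157] [ 0.30057737 -1.20567652 -0.21611836] 1.0012789038171992
4796 312 341 152 326
((494.2238464355469, 141.47991943359375), (102.93856811523438, 16.03084945678711), 7.17263126373291) 97.21595619781671
```

View pics/w8.png

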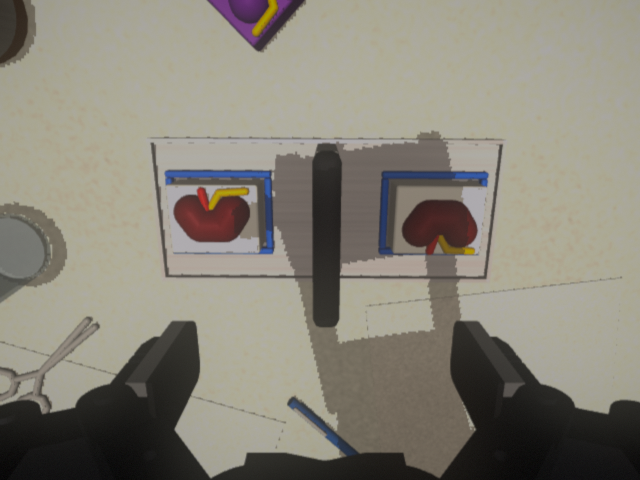

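View pics/t8.png

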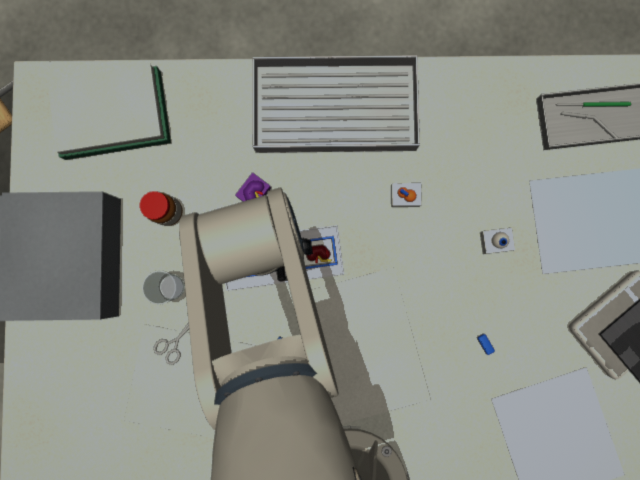

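Both halves look seated in the wrist view. The handle centre is at (494.2, 141.5), yaw 7.17°. Descending to it.

Call:
{"method": "jog_arm", "body": {
  "moves": [
    {"grip": -1,"translation": [0.0032,0.0007,0.01],"twist": [0,0,0.003]},
    {"grip": -1,"translation": [0,0,0.025],"twist": [0,0,0]},
    {"grip": -1,"translation": [0,0,0.03],"twist": [0,0,0]},
    {"grip": -1,"translation": [0,0,0.025],"twist": [0,0,0]},
    {"grip": -1,"translation": [0,0,0.02],"twist": [0,0,0]},
    {"grip": -1,"translation": [0,0,0.01],"twist": [0,0,0]},
    {"grip": -1,"translation": [0,0,0],"twist": [0,0,0]},
    {"grip": -1,"translation": [0,0,0],"twist": [0,0,0]}
  ]
}}

```text
clock: 10.78
eef_pos: [493.8, 141.8, 67.3]
tcp_rot: [-3.14, 0.005, 0.122]
contact_force: [-0.3, -0.9, -0.2]
opening: 1.005
```

Call:
{"method": "jog_arm", "body": {
  "moves": [
    {"grip": 0,"translation": [0,0,0],"twist": [0,0,0]},
    {"grip": 0.4,"translation": [0,0,0],"twist": [0,0,0]},
    {"grip": 0.7,"translation": [0,0,0],"twist": [0,0,0]},
    {"grip": 1,"translation": [0,0,0],"twist": [0,0,0]},
    {"grip": 1,"translation": [0,0,0],"twist": [0,0,0]},
    {"grip": 1,"translation": [0,0,0],"twist": [0,0,0]},
    {"grip": 1,"translation": [0,0,0],"twist": [0,0,0]},
    {"grip": 1,"translation": [0,0,0],"twist": [0,0,0]}
  ],
  "squeeze": 80
}}

```text
clock: 11.45
eef_pos: [494.0, 141.8, 68.2]
tcp_rot: [-3.14, 0.003, 0.122]
contact_force: [-2.8, -2.1, 7.4]
opening: 0.175
```

```bash
python3 snap.py scene s9; python3 -c "
import cv2
a=cv2.imread('pics/s9.png')[180:320,280:480];cv2.imwrite('pics/s9c.png',cv2.resize(a,None,fx=4,fy=4,interpolation=cv2.INTER_CUBIC))"
```

```text
11.45 [494.04887835 141.81514753  68.15560467] [-3.1401745   0.00319588  0.12202412] [-2.8042459  -2.14702514  7.37221649] 0.17517348399612334
```

View pics/s9c.png

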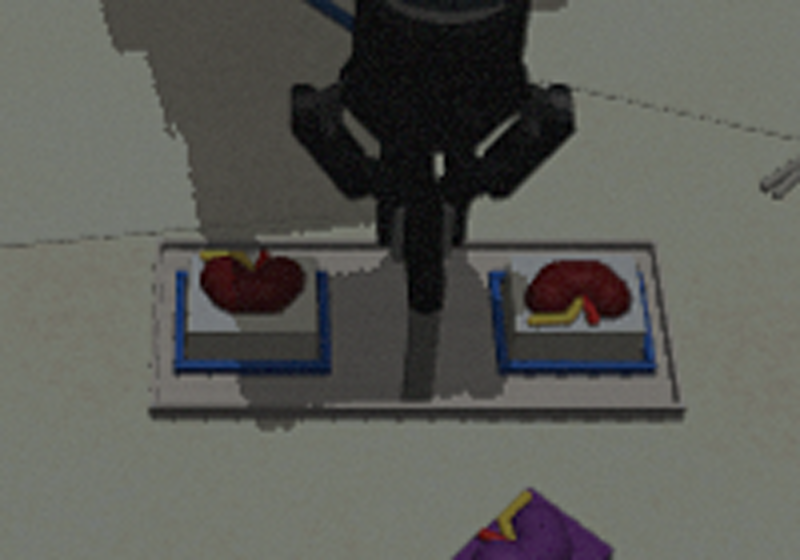

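The handle is pinched (opening 0.175, about 15 mm) and both halves are flat in their pockets. Lifting gently.

Call:
{"method": "jog_arm", "body": {
  "moves": [
    {"grip": 1,"translation": [0,0,-0.003],"twist": [0,0,0]},
    {"grip": 1,"translation": [0,0,-0.005],"twist": [0,0,0]},
    {"grip": 1,"translation": [0,0,-0.007],"twist": [0,0,0]},
    {"grip": 1,"translation": [0,0,-0.008],"twist": [0,0,0]},
    {"grip": 1,"translation": [0,0,-0.007],"twist": [0,0,0]},
    {"grip": 1,"translation": [0,0,-0.005],"twist": [0,0,0]},
    {"grip": 1,"translation": [0,0,-0.003],"twist": [0,0,0]},
    {"grip": 1,"translation": [0,0,0],"twist": [0,0,0]},
    {"grip": 1,"translation": [0,0,0],"twist": [0,0,0]}
  ],
  "squeeze": 100
}}

```text
clock: 12.25
eef_pos: [494.0, 141.8, 105.7]
tcp_rot: [-3.14, 0.003, 0.122]
contact_force: [0.3, -0.5, -7.7]
opening: 0.169
```

```bash
python3 snap.py scene s10; python3 -c "
import cv2
a=cv2.imread('pics/s10.png')[150:310,280:480];cv2.imwrite('pics/s10c.png',cv2.resize(a,None,fx=3.7,fy=3.7,interpolation=cv2.INTER_CUBIC))"
```

```text
12.25 [494.00531427 141.84595144 105.66830618] [-3.13989702  0.00341569  0.12157754] [ 0.29715034 -0.4698217  -7.68710676] 0.1693686506971657
```

View pics/s10c.png

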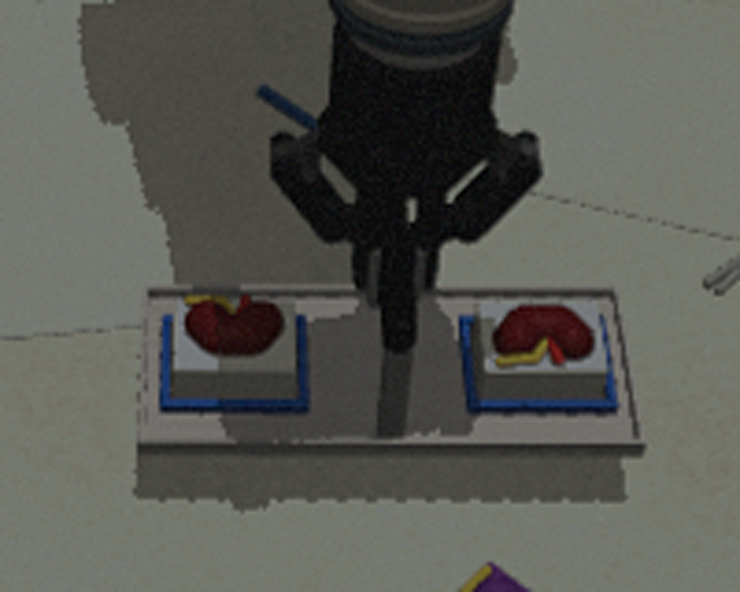

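The carrier is off the table, level, with both halves seated. Continuing to 150 mm.

Call:
{"method": "jog_arm", "body": {
  "moves": [
    {"grip": 1,"translation": [0,0,-0.004],"twist": [0,0,0]},
    {"grip": 1,"translation": [0,0,-0.008],"twist": [0,0,0]},
    {"grip": 1,"translation": [0,0,-0.013],"twist": [0,0,0]},
    {"grip": 1,"translation": [0,0,-0.016],"twist": [0,0,0]},
    {"grip": 1,"translation": [0,0,-0.016],"twist": [0,0,0]},
    {"grip": 1,"translation": [0,0,-0.016],"twist": [0,0,0]},
    {"grip": 1,"translation": [0,0,-0.016],"twist": [0,0,0]},
    {"grip": 1,"translation": [0,0,-0.012],"twist": [0,0,0]},
    {"grip": 1,"translation": [0,0,-0.007],"twist": [0,0,0]},
    {"grip": 1,"translation": [0,0,-0.004],"twist": [0,0,0]}
  ]
}}

```text
clock: 13.13
eef_pos: [494.8, 141.8, 218.8]
tcp_rot: [-3.14, 0.002, 0.122]
contact_force: [-0.2, -0.3, -7.1]
opening: 0.166
```

Call:
{"method": "jog_arm", "body": {
  "moves": [
    {"grip": 1,"translation": [0,0,0],"twist": [0,0,0]},
    {"grip": 1,"translation": [0,0,0],"twist": [0,0,0]},
    {"grip": 1,"translation": [0,0,0],"twist": [0,0,0]},
    {"grip": 1,"translation": [0,0,0],"twist": [0,0,0]},
    {"grip": 1,"translation": [0,0,0],"twist": [0,0,0]},
    {"grip": 1,"translation": [0,0,0],"twist": [0,0,0]}
  ]
}}

```text
clock: 13.63
eef_pos: [494.2, 141.6, 217.1]
tcp_rot: [-3.14, 0.005, 0.122]
contact_force: [0.1, 0.2, -7.4]
opening: 0.169
```

```bash
python3 snap.py scene s11; python3 snap.py wrist w11; python3 snap.py top t11; python3 - <<'E'
from h import *
a=cv2.imread('pics/s11.png')[90:330,240:540];cv2.imwrite('pics/s11c.png',cv2.resize(a,None,fx=2.4,fy=2.4,interpolation=cv2.INTER_CUBIC))
im,d,K,R,t=load('pics/s11.npz');W=cloud(d,K,R,t)
hsv=cv2.cvtColor(im,cv2.COLOR_RGB2HSV)
reg=np.zeros(d.shape,bool);reg[90:330,240:540]=1
m=reg&(W[...,2]>145)&(W[...,2]<168)&(W[...,0]>425)&(W[...,0]<560)&(W[...,1]>0)&(W[...,1]<290)
p=W[m]
A=np.c_[p[:,:2]-p[:,:2].mean(0),np.ones(len(p))]
for _ in range(15):
    k=np.linalg.lstsq(A,p[:,2],rcond=None)[0];rr=p[:,2]-A@k;g=abs(rr)<max(2,1.0*rr.std());
    if g.all():break
    p=p[g];A=A[g]
print(len(p),'tray plane slope',k,'std',rr.std())
im,d,K,R,t=load('pics/w11.npz');W=cloud(d,K,R,t)
th=np.radians(7.16);bx=np.array([np.cos(th),np.sin(th)]);by=np.array([-np.sin(th),np.cos(th)])
for n,ok in(('kid+',slice(0,300)),('kid-',slice(345,640))):
    w=W[:,ok].reshape(-1,3);q=w[(w[:,2]>176)&(w[:,2]<186)];print(n,len(q),np.median(q[:,2]) if len(q) else '',rectfit(q[:,:2]) if len(q) else '')
E
```

```text
13.6333 [494.20369988 141.6368902  217.05920612] [-3.14008663  0.00458485  0.12158129] [ 0.11227715  0.19735878 -7.43265878] 0.16948973048224286
13.6833 [494.26766615 141.67588075 217.17850918] [-3.14004323  0.00433022  0.12160421] [-0.1886088   0.16134581 -6.93897987] 0.170705623904623
13.7333 [494.32629126 141.6882315  217.25944879] [-3.14000124  0.00416436  0.12160292] [ 0.33964682  0.58230375 -6.80255762] 0.17198723781411537
1881 tray plane slope [-1.46845969e-03  3.12945025e-03  1.55094413e+02] std 0.8730100450181517
kid+ 7553 181.75227848703463 ((484.2492370605469, 220.85302734375), (50.530067443847656, 64.68020629882812), 7.443601608276367)
kid- 8033 181.67608327590779 ((503.8751525878906, 62.2209358215332), (50.26128005981445, 64.73832702636719), 6.667221546173096)
```

View pics/s11c.png

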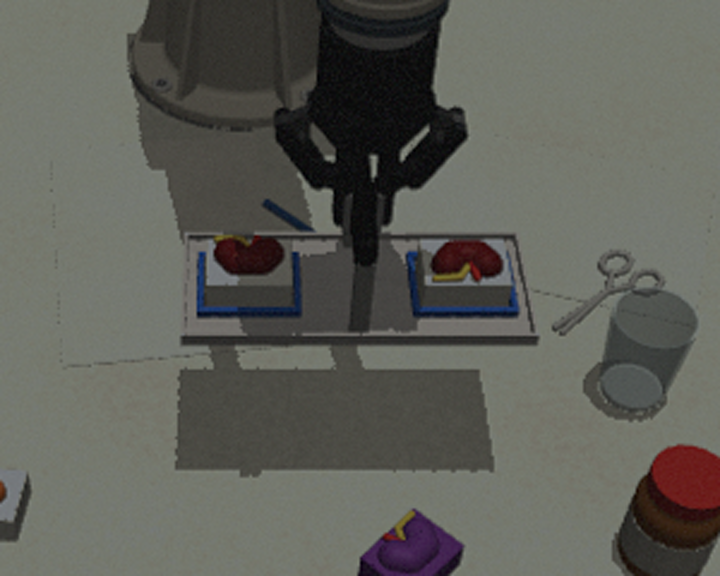

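View pics/w11.png

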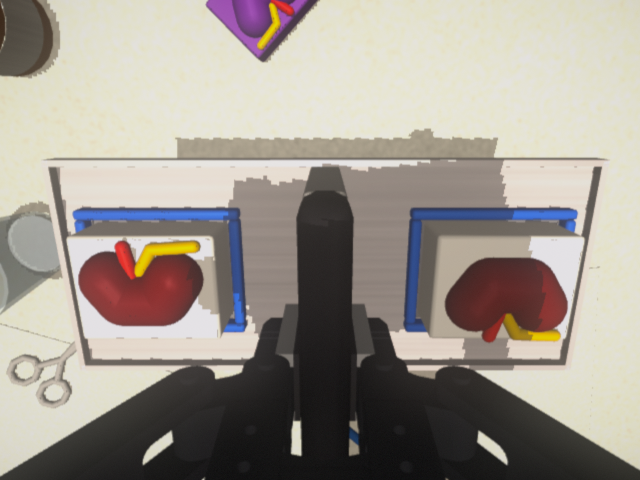

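The last checks agree. The carrier underside is at about 149 mm, the tray slope is about 0.003 rad, and both halves are flat, square and 160 mm apart. Handing in.

```bash
python3 - <<'E'
from rig import r
s=r.sense();print(s['qvel'].round(4),s['contact_force'],s['opening']);print(r.sign_off())
E
```

```text
[ 0.001  -0.0024 -0.0034 -0.0005  0.0011 -0.0016] [-0.22642174  0.71323087 -7.85968737] 0.16913745604471583
the job is handed in; nothing more can be done
None
```

I seated the loose half-kidney in the empty pocket and let go of it. I then pinched the carrier by its handle, lifted it, and handed the job in at about 13.8 s while still holding it.

- **Seating:** after release the block's top was at 32.9 mm (33 expected). It was under 1 mm from the pocket centre and about 0.3–1° from square, by a rough edge fit.
- **Final hold:** the carrier's underside was about 149 mm above the table, with a tray slope of about 0.003 rad. Joint speeds were near zero.
- **Both halves:** their tops were level (181.75 and 181.68 mm), their centres 160 mm apart, and both were within about 0.5° of the carrier's yaw.
- **Load:** the wrist force was about 7–8 N, which fits the loaded carrier at roughly 0.7 kg.
- **Bystanders:** I never went near the heart, eye, beaker or jar, and the pictures showed no change in them. I did not re-measure their positions at the end.

No check failed. The only disagreement was 1–1.5 mm between the top and wrist cameras on the loose kidney's position and the pocket centre, and I went by the wrist camera.

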